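# Sort the full rusk tins from the empty ones

### The arm

A 6-joint arm with a two-finger parallel gripper is mounted at the origin on the work surface. World frame = base frame: x ahead of the robot, y to its left, z up, the work surface at z = 0. Lengths are in mm, angles in rad, forces in N, time in s.
With the tool pointing down it reaches from about 425 to 950 mm from the base axis. Payload 14.7 kg.
Tool frame: the origin (TCP) lies at the centre of the arm's flange, where the gripper is bolted on; the fingertips stand 173 mm ahead of it and the grasp point (between the pads) lies 155 mm ahead of it (env.tcp_to_grasp is the distance from the TCP to the grasp point, in mm); z points along the fingers, y is the line along which they close (so a half turn about z gives the same grasp; the last joint's range is limited). The gripper opens to 85 mm and grips with 20 to 120 N. Pads are 22 mm wide; open, the fingers measure 114 mm over their backs; the gripper's body (76 mm by 85 mm) begins 54 mm behind the grasp point. The pads swing forward as they close: fully open they stand 13 mm farther back than shut.
Start: joints at [-1.297, 0.48, 1.596, -0, 1.065, -0.047], TCP at [204.978, -616.829, 404.697] pointing down, gripper open.
Joint ranges: [-2.75, 2.75], [-0.82, 2.05], [0.23, 2.67], [-1.56, 4.7], [0.09, 2.69], [-2.92, 2.92]. Speed limits (rad/s): [1.89, 1.89, 2.39, 3.01, 3.01, 3.01].

### API

Orientations are given as [roll, pitch, yaw] about the fixed x, y, z axes, in that order (R = Rz(yaw) Ry(pitch) Rx(roll)).
In Python, from workcell import env, eyes, job, models gives the robot as it stands.
- The arm moves only by the tool servo_tool, never from a script. Its argument "commands" is a list of rows, each a list of 7 numbers: the turn, a rotation vector about the tool's x, y, z as a fraction of full scale, then the shift along the tool's x, y, z as a fraction of full scale, then the opening in per cent of the stroke, from 0 (shut) to 100 (fully open). In form: [[rx, ry, rz, tx, ty, tz, fingers], ...]. A call has 1 to 20 rows; each row is the pose to reach, as a shift and turn from the pose commanded when the call began, along the tool's axes at that moment, turning the shorter way round; what a row does not reach only later rows make up. Full scale, the value 1, is 250 mm for a shift and pi rad for a turn. A row lasts 1/10 s, in which the tool goes at most 50 mm and 8.59 degrees, less where a joint would pass 70% of its speed; a pose out of reach is approached as far as the arm can. A call with a number of a shift or a turn outside -1 to 1 is refused whole. A call with a gripper value outside its range is refused whole. The fingers move at their own pace and stop on an object; the grip force is fixed at half the most. Time passes only in rows, so rows that repeat a pose let the fingers close. It gives the time, the measured TCP pose, the force, the opening and the grip force at its end, in the units of the state.
- env.state(): the state, without advancing time (a new reading comes with each control period).
- eyes.grab_frame(name): name is "scene" or "top" or "wrist"; returns the picture (400x640x3 uint8, red, green, blue); there is no depth.
- eyes.camera_params(name): a dict with "fx", "fy", "cx", "cy" (pixels), "view" (4x4, takes a point from world to camera coordinates). Camera axes: x right, y down, z forward; pixel columns grow to the right and rows downward; lengths in mm; the calibration is good to about 2 mm. The wrist camera is an equidistant fisheye: a pixel r from the principal point sees the ray r / f radians off the axis. A picture is of the moment at which its call begins: read the wrist's pose just before it. camera_params takes no time and is no camera call; for the wrist camera it gives the pose at the moment of the call.
- job.sign_off(): hands the job in; it is judged then, once.
Trained networks look in the newest picture that a camera, given by its name, has taken for a name from the list of things; names that differ only in an ending like _2 or _b are one class to them, and where a whole thing is asked for, a point or a joint stands for the part that bears it (a point fixed in the world has none). Each returns a list of dicts, best first, with "confidence" (0 to 1); they miss things now and then, are a little off and sometimes report something else, mostly with a low value. They report only what shows in the picture. A call takes as long as a camera call. They do not tell look-alikes from the thing itself.
- models.spot_in(camera, label): "extent" ([left, top, right, bottom] in pixels, round what is visible of it).
- models.trace(camera, label): "pixels" (400x640 bool, what is visible of it) and "extent" ([left, top, right, bottom] in pixels, round what is visible of it).
- models.tip_of(camera, label): "xy" ([column, row] in pixels: a listed point, or the origin of a listed thing).
The state is a dict: "time": time; "q": joint angles; "qd": joint speeds; "joint_efforts": joint torques, N m; "tool_pos": TCP position; "orientation": TCP orientation; "wrist_force": force on the tool from outside, world axes, zero at the start; "moment": the same for the moment, N m; "grip_width": finger opening in mm; "finger_force": force on a finger pad.
Only numpy, scipy, OpenCV 4.12 (cv2) and the standard library are available. Lean on these libraries where they do the work, as an engineer would, in place of code of your own. Each camera call takes 0.05 s, during which the arm holds its last target. There are 200 camera calls.

### The job

Three closed rusk tins on the nursery ledge look alike, but only one or two of them are full: lift each one to feel its weight. Stand the full tins on the raised birch step and the empty ones in the grey wash-up tray, set down gently and kept upright all along, side by side and not stacked. Leave the toy tractor, the baby food jar, the night light and the spoon where they are.

Things in the scene. Friction and masses are not known exactly. Their poses are not given: they have to be found in the camera images.
- tin_1: closed square tin, white painted steel with a flush aluminium lid, 60 x 60 mm, 90 mm tall, all three alike outside. Origin: centre of the underside; z up, x and y square to its sides. Empty it weighs 0.10 to 0.14 kg, full of rusks 0.34 to 0.55 kg; nothing outside shows which. One or two of the three are full. The contents lie loose inside with 1 to 3 mm of play. Starts upright on the work surface
- tin_2: closed square tin, white painted steel with a flush aluminium lid, 60 x 60 mm, 90 mm tall, all three alike outside. Origin: centre of the underside; z up, x and y square to its sides. Empty it weighs 0.10 to 0.14 kg, full of rusks 0.34 to 0.55 kg; nothing outside shows which. One or two of the three are full. The contents lie loose inside with 1 to 3 mm of play. Starts upright on the work surface
- tin_3: closed square tin, white painted steel with a flush aluminium lid, 60 x 60 mm, 90 mm tall, all three alike outside. Origin: centre of the underside; z up, x and y square to its sides. Empty it weighs 0.10 to 0.14 kg, full of rusks 0.34 to 0.55 kg; nothing outside shows which. One or two of the three are full. The contents lie loose inside with 1 to 3 mm of play. Starts upright on the work surface
- birch_step: fixed raised birch step, a flat board on two short uprights, 240 mm along its x, 150 mm along its y, top 50 mm above the work surface, no rim; room for two tins in a row along its x. Origin: centre of the underside. It stands left or right of the tins, long side roughly along the robot's forward direction
- step_top (a point): centre of the birch step's top face; same axes as the step
- wash_tray: fixed grey plastic open tray, outside 240 mm along its x, 160 mm along its y, 28 mm tall, walls and floor 6 mm thick; room for two tins in a row along its x. Origin: centre of the underside. It stands on the other side from the step, long side roughly along the robot's forward direction
- wash_tray_in (a point): centre of the wash tray's inner floor, 6 mm above the work surface; same axes as the tray
- tractor: wooden toy tractor with rubber wheels, 105 mm long along its x, 88 mm wide, 90 mm tall, beyond the tins; leave it. Origin: centre of the underside
- food_jar: closed glass baby food jar, 64 mm diameter, 85 mm tall, beyond the tins; leave it. Origin: centre of the underside
- night_light: clear acrylic night light on a round white base 84 mm in diameter, with a push switch on its side, 102 mm tall, beyond the tins; leave it. Origin: centre of the underside
- spoon: spoon 150 mm long along its x, lying flat beyond the tins, roughly along the forward direction, at most 25 mm high; leave it. Origin: centre of the underside
Mind the look-alikes: they are no part of the job. What is shaped like the tin_1 but red is not meant.

How it is judged:
By the outcome, as a careful person would: the job done as asked, in the order asked, and still so for the second after the job is handed in, with the robot touching nothing.
It also fails if it takes over 72 s, if anything falls off the work surface, if the arm or the gripper's body presses on something with over 40 N, if the wrist force passes 120 N, or if a joint passes its speed limit or range.

## Working session

There is one attempt and no reset: what is moved stays moved. The work goes in short steps, Python scripts to look and compute and a tool call to move; the robot and the scene stay as the last step left them, time stands still between calls to the robot, and variables do not carry over. Pictures are saved under pics/ and viewed, at most 10 in all, crops included, and the job is handed in when it is done.

Besides the shell and the picture viewer there is one more tool, called as name(argument=value, ...) on one line, values as JSON. servo_tool: Moves the arm, as the interface text tells. Its arguments: {"type":"object","properties":{"commands":{"type":"array"}},"required":["commands"]}

```bash
mkdir -p pics
python3 - <<'E'
from workcell import env, eyes, job, models
import cv2,numpy as np
s=env.state();print(s['time'],s['tool_pos'],s['orientation'],s['grip_width'],s['wrist_force'])
ims=[]
for n in ['top','scene']:
    im=eyes.grab_frame(n);cv2.imwrite(f'pics/{n}0.png',im[:,:,::-1]);p=eyes.camera_params(n);print(n,p['fx'],p['cx'],p['cy'],np.round(p['view'],3).tolist())
    for l in ['tin_1','birch_step','wash_tray','tractor','food_jar','night_light','spoon']:
        print(l,[(np.round(d['extent']).tolist(),round(d['confidence'],2)) for d in models.spot_in(n,l)])
E
```

```text
0.0 [ 204.93806114 -616.63594061  404.07313997] [-3.14039398e+00 -5.72270437e-05  3.20793734e-01] 85.48964740914421 [0.44782678 0.07759839 0.35597692]
top 436.2542691140966 321.9633950072172 199.5331104871406 [[-0.003, -1.0, -0.003, 10.631], [-0.993, 0.003, -0.115, 570.096], [0.115, 0.003, -0.993, 884.705], [0.0, 0.0, 0.0, 1.0]]
tin_1 [([345.0, 294.0, 388.0, 338.0], 0.81), ([265.0, 244.0, 307.0, 288.0], 0.72), ([356.0, 231.0, 393.0, 264.0], 0.6)]
birch_step [([421.0, 182.0, 508.0, 301.0], 0.95)]
wash_tray [([145.0, 176.0, 239.0, 298.0], 0.88), ([266.0, 244.0, 309.0, 290.0], 0.69)]
tractor []
food_jar [([350.0, 86.0, 380.0, 128.0], 0.6)]
night_light [([199.0, 85.0, 244.0, 133.0], 0.65)]
spoon [([278.0, 72.0, 299.0, 137.0], 0.7)]
scene 391.01318749631105 322.8649876423848 204.97852347789487 [[0.763, 0.646, 0.008, -447.957], [0.414, -0.479, -0.774, -186.857], [-0.496, 0.594, -0.634, 1257.055], [0.0, 0.0, 0.0, 1.0]]
tin_1 [([312.0, 202.0, 348.0, 255.0], 0.75), ([286.0, 154.0, 314.0, 197.0], 0.72), ([212.0, 164.0, 246.0, 209.0], 0.71), ([239.0, 190.0, 279.0, 239.0], 0.61)]
birch_step [([141.0, 219.0, 263.0, 326.0], 0.67)]
wash_tray [([316.0, 136.0, 409.0, 189.0], 0.8)]
tractor [([271.0, 281.0, 344.0, 349.0], 0.6)]
food_jar [([351.0, 247.0, 385.0, 296.0], 0.8)]
night_light [([418.0, 182.0, 450.0, 224.0], 0.65)]
spoon [([383.0, 229.0, 447.0, 264.0], 0.88)]
```

View pics/top0.png

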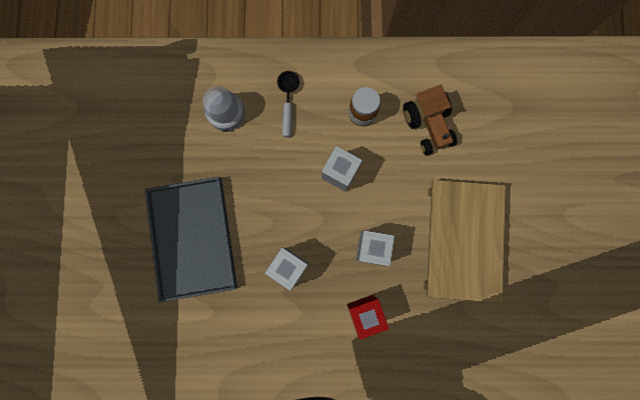

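View pics/scene0.png

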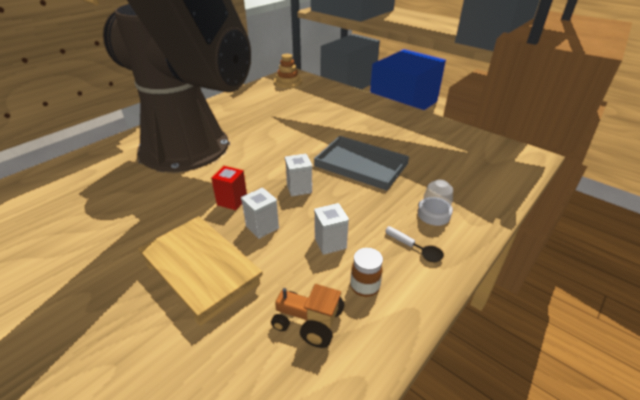

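White tins in top view: (342,167), (376,247), (286,269). The look-alike is the red one at (368,318), which is excluded. The jar's white lid at (366,98) and the night light at (222,105) are also not tins. The step is on the right at (468,240) and the tray on the left at (192,240). Next I fit box silhouettes to the trace masks.

```bash
cat > h.py <<'E'
from workcell import env, eyes, job, models
import cv2,numpy as np
from scipy.optimize import minimize
def proj(P,p):
    c=np.c_[P,np.ones(len(P))]@np.array(p['view']).T
    return np.c_[p['fx']*c[:,0]/c[:,2]+p['cx'],p['fy']*c[:,1]/c[:,2]+p['cy']]
def box(x,y,a,lx,ly,z0,z1):
    c,s=np.cos(a),np.sin(a)
    return np.array([[x+c*i*lx/2-s*j*ly/2,y+s*i*lx/2+c*j*ly/2,z] for i in(-1,1) for j in(-1,1) for z in(z0,z1)])
def back(u,v,z,p):
    V=np.array(p['view']);R=V[:3,:3];o=-R.T@V[:3,3]
    d=R.T@[(u-p['cx'])/p['fx'],(v-p['cy'])/p['fy'],1];return o+d*(z-o[2])/d[2]
def sil(P,p):
    m=np.zeros((1600,2560),np.uint8)
    h=cv2.convexHull(((proj(P,p)+.5)*4).astype(np.float32))
    cv2.fillConvexPoly(m,np.round(h*16).astype(np.int32),1,shift=4)
    return cv2.resize(m.astype(np.float32),(640,400),interpolation=cv2.INTER_AREA)
def fit(masks,x0,dims):
    def cost(v):
        r=0
        for m,p in masks:
            s=sil(box(v[0],v[1],v[2]/100,*dims),p);r+=1-np.minimum(s,m).sum()/np.maximum(s,m).sum()
        return r
    best=None
    for a in (x0[2]-30,x0[2],x0[2]+30):
        r=minimize(cost,[x0[0],x0[1],a],method='Nelder-Mead',options=dict(initial_simplex=[[x0[0],x0[1],a],[x0[0]+10,x0[1],a],[x0[0],x0[1]+10,a],[x0[0],x0[1],a+15]],xatol=.1,fatol=1e-4))
        if best is None or r.fun<best.fun:best=r
    return best.x[:2].round(1),round(best.x[2]/100,3),round(best.fun,3)
E
python3 - <<'E'
from h import *
im={};T={};p={}
for n in ('top','scene'):
    im[n]=eyes.grab_frame(n);p[n]=eyes.camera_params(n)
    for l in ('tin_1','birch_step','wash_tray'): T[n,l]=models.trace(n,l)
    print(n,{l:[(np.round(d['extent']).tolist(),round(d['confidence'],2),int(d['pixels'].sum())) for d in T[n,l]] for (k,l) in T if k==n})
def pick(n,l,u,v):
    for d in T[n,l]:
        if d['pixels'][int(v),int(u)]: return d['pixels'].astype(np.float32)
for k,(ut,us) in {'far':((342,165),(331,230)),'mid':((376,247),(260,214)),'left':((286,269),(299,176))}.items():
    b=back(*ut,90,p['top'])
    mt,ms=pick('top','tin_1',*ut),pick('scene','tin_1',*us)
    for nm,M in (('top',[(mt,p['top'])]),('scene',[(ms,p['scene'])]),('both',[(mt,p['top']),(ms,p['scene'])])):
        if all(m is not None for m,_ in M): print(k,nm,fit(M,[b[0],b[1],30],(60,60,0,90)))
for l,ut,us,d in (('birch_step',(468,240),(200,255),(240,150,0,50)),('wash_tray',(192,240),(362,160),(240,160,0,28))):
    b=back(*ut,d[3],p['top'])
    for n,u in(('top',ut),('scene',us)):
        m=pick(n,l,*u)
        if m is not None: print(l,n,fit([(m,p[n])],[b[0],b[1],0],d))
for l in('tractor','food_jar','night_light','spoon'):
    print(l,[back(*d['xy'],0,p['scene']).round() for d in models.tip_of('scene',l)[:1]])
print('red',back(368,318,90,p['top']).round(),env.state()['time'])
E
```

```text
top {'tin_1': [([346.0, 293.0, 388.0, 341.0], 0.96, 1217), ([267.0, 247.0, 308.0, 289.0], 0.76, 1054), ([320.0, 148.0, 363.0, 189.0], 0.61, 1126), ([357.0, 230.0, 394.0, 264.0], 0.58, 1091)], 'birch_step': [([422.0, 184.0, 507.0, 301.0], 0.77, 8742)], 'wash_tray': [([147.0, 176.0, 241.0, 302.0], 0.77, 9019), ([267.0, 246.0, 307.0, 289.0], 0.19, 1042)]}
scene {'tin_1': [([285.0, 157.0, 313.0, 197.0], 0.87, 974), ([313.0, 205.0, 346.0, 254.0], 0.81, 1399), ([241.0, 187.0, 279.0, 237.0], 0.76, 1419), ([213.0, 166.0, 247.0, 210.0], 0.71, 1228)], 'birch_step': [([137.0, 221.0, 263.0, 325.0], 0.91, 7235)], 'wash_tray': [([314.0, 136.0, 413.0, 189.0], 0.77, 3030)]}
far top (array([632. , -28.8]), np.float64(1.068), np.float64(0.031))
far scene (array([631. , -27.7]), np.float64(1.007), np.float64(0.041))
far both (array([631.8, -28.5]), np.float64(-0.522), np.float64(0.086))
mid top (array([469.1, -95.2]), np.float64(-0.167), np.float64(0.044))
mid scene (array([466.8, -93.6]), np.float64(-0.166), np.float64(0.033))
mid both (array([469. , -94.9]), np.float64(-0.166), np.float64(0.091))
left top (array([429.2,  80.9]), np.float64(0.986), np.float64(0.036))
left scene (array([427.4,  85.7]), np.float64(0.574), np.float64(0.109))
left both (array([429. ,  80.9]), np.float64(-0.596), np.float64(0.085))
birch_step top (array([ 484.4, -286.6]), np.float64(-0.086), np.float64(0.068))
birch_step scene (array([ 473.4, -280.3]), np.float64(-0.094), np.float64(0.074))
wash_tray top (array([490.6, 289.4]), np.float64(0.171), np.float64(0.017))
wash_tray scene (array([488.6, 292.7]), np.float64(0.161), np.float64(0.026))
tractor [array([ 735., -227.,    0.])]
food_jar [array([774., -78.,   0.])]
night_light [array([762., 233.,   0.])]
spoon [array([790.,  79.,   0.])]
red [335. -79.  90.] 1.4
```

```bash
cat >> h.py <<'E'
from scipy.spatial.transform import Rotation as Ro
def plan(x,y,z,yaw,quiet=0):
    s=env.state();R0=Ro.from_euler('xyz',s['orientation']);R1=Ro.from_euler('xyz',[np.pi,0,yaw])
    t=R0.inv().apply(np.array([x,y,z])-s['tool_pos'])/250
    print('t',s['time'],'pos',np.round(s['tool_pos'],1),'rpy',np.round(s['orientation'],3),'F',np.round(s['wrist_force'],2),'w',round(s['grip_width'],1),'ff',np.round(s['finger_force'],1))
    print('turn',np.round((R0.inv()*R1).as_rotvec()/np.pi,4),'shift',np.round(t,4))
E
python3 -c "
from h import *
plan(469,-95,320,-.167)"
```

```text
t 1.4 pos [ 205.  -616.8  404.7] rpy [-3.142  0.     0.321] F [ 0.11 -0.    0.31] w 85.5 ff 0.0
turn [-0.      0.      0.1553] shift [ 1.6604 -1.6478  0.3388]
```

servo_tool(commands=[[0,0,0,0.99,-0.985,0.2,100],[0,0,0,0.99,-0.985,0.2,100],[0,0,0,0.99,-0.985,0.2,100],[0,0,0,0.99,-0.985,0.2,100],[0,0,0,0.99,-0.985,0.2,100],[0,0,0,0.99,-0.985,0.2,100],[0,0,0,0.99,-0.985,0.2,100],[0,0,0,0.99,-0.985,0.2,100]])

```text
time: 2.2
tool_pos: [363.4, -300.6, 354.1]
orientation: [-3.139, 0.0, 0.325]
wrist_force: [-0.9, 0.4, 0.0]
grip_width: 85.4
finger_force: 0.0
```

servo_tool(commands=[[0,0,0.155,0.67,-0.663,0.139,100],[0,0,0.155,0.67,-0.663,0.139,100],[0,0,0.155,0.67,-0.663,0.139,100],[0,0,0.155,0.67,-0.663,0.139,100],[0,0,0.155,0.67,-0.663,0.139,100],[0,0,0.155,0.67,-0.663,0.139,100],[0,0,0.155,0.67,-0.663,0.139,100],[0,0,0.155,0.67,-0.663,0.139,100],[0,0,0.155,0.67,-0.663,0.139,100]])

```text
time: 3.1
tool_pos: [468.7, -95.8, 320.1]
orientation: [3.141, -0.0, -0.167]
wrist_force: [0.2, 0.6, 0.4]
grip_width: 84.8
finger_force: 0.0
```

```bash
cat >> h.py <<'E'
def wback(u,v,z,p):
    V=np.array(p['view']);R=V[:3,:3];o=-R.T@V[:3,3]
    a=np.array([(u-p['cx'])/p['fx'],(v-p['cy'])/p['fy']]);th=np.hypot(*a)
    d=R.T@np.r_[a/max(th,1e-9)*np.sin(th),np.cos(th)];return (o+d*(z-o[2])/d[2]).round(1)
def wproj(P,p):
    V=np.array(p['view']);c=P@V[:3,:3].T+V[:3,3];r=np.hypot(c[:,0],c[:,1]);th=np.arctan2(r,c[:,2])
    return np.c_[p['cx']+p['fx']*th*c[:,0]/r,p['cy']+p['fy']*th*c[:,1]/r]
def wdraw(im,p,boxes):
    for b in boxes:
        q=np.round(wproj(box(*b),p)).astype(int);q=[q[i] for i in(1,3,7,5)]
        cv2.polylines(im,[np.array(q)],True,(0,255,0),1)
E
python3 - <<'E'
from h import *
plan(469,-95,215,-.167)
p=eyes.camera_params('wrist');im=eyes.grab_frame('wrist')[:,:,::-1].copy()
wdraw(im,p,[(469,-95,-.167,60,60,0,90),(632,-28.5,-.52,60,60,0,90),(429,81,-.595,60,60,0,90),(481,-285,-.09,240,150,0,50),(490,290,.168,240,160,0,28)])
cv2.imwrite('pics/w1.png',im)
E
```

```text
t 3.1 pos [468.7 -95.8 320.1] rpy [ 3.141 -0.    -0.167] F [0.16 0.56 0.4 ] w 84.8 ff 0.0
turn [ 0.0001 -0.0001  0.    ] shift [ 0.0007 -0.0036  0.4204]
```

View pics/w1.png

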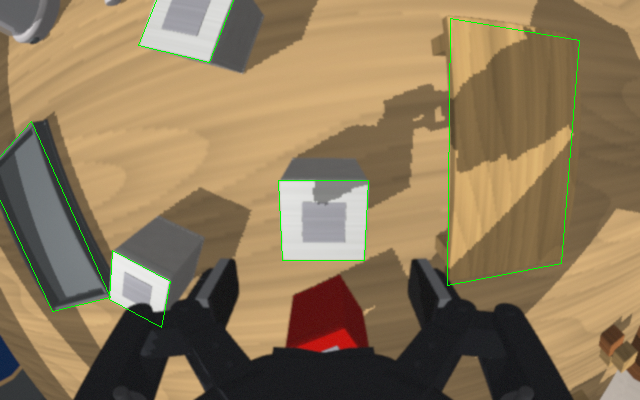

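The wrist view shows the fitted outlines sitting on the white tins at (324,220), (190,25) and (140,290), and on the tray and step. The red look-alike is at (325,330), not under the gripper. Descending on the middle tin now.

servo_tool(commands=[[0,0,0,0.001,-0.003,0.12,100],[0,0,0,0.001,-0.003,0.24,100],[0,0,0,0.001,-0.003,0.34,100],[0,0,0,0.001,-0.003,0.4,100],[0,0,0,0.001,-0.003,0.44,100],[0,0,0,0.001,-0.003,0.44,100],[0,0,0,0.001,-0.003,0.44,0],[0,0,0,0.001,-0.003,0.44,0],[0,0,0,0.001,-0.003,0.44,0],[0,0,0,0.001,-0.003,0.44,0],[0,0,0,0.001,-0.003,0.44,0],[0,0,0,0.001,-0.003,0.44,0],[0,0,0,0.001,-0.003,0.44,0],[0,0,0,0.001,-0.003,0.44,0]])

```text
time: 4.55
tool_pos: [469.6, -94.5, 211.0]
orientation: [3.141, -0.002, -0.166]
wrist_force: [-1.6, -3.9, 7.2]
grip_width: 59.3
finger_force: 60.1
```

Gripped. Lift slowly and hold.

servo_tool(commands=[[0,0,0,0,0,-0.03,0],[0,0,0,0,0,-0.08,0],[0,0,0,0,0,-0.15,0],[0,0,0,0,0,-0.23,0],[0,0,0,0,0,-0.31,0],[0,0,0,0,0,-0.39,0],[0,0,0,0,0,-0.44,0],[0,0,0,0,0,-0.46,0],[0,0,0,0,0,-0.46,0],[0,0,0,0,0,-0.46,0],[0,0,0,0,0,-0.46,0],[0,0,0,0,0,-0.46,0],[0,0,0,0,0,-0.46,0]])

```text
time: 5.85
tool_pos: [469.2, -94.3, 324.5]
orientation: [-3.142, 0.001, -0.166]
wrist_force: [0.2, 0.3, -1.8]
grip_width: 59.3
finger_force: 60.9
```

servo_tool(commands=[[0,0,0,0,0,0,0]])

```text
time: 5.95
tool_pos: [469.2, -94.3, 324.7]
orientation: [-3.142, 0.001, -0.166]
wrist_force: [-0.7, 0.8, -1.5]
grip_width: 59.4
finger_force: 60.9
```

```bash
python3 -c "
from h import *
a=np.radians(0)
print('step near/far; tray near');
plan(481-57,-285+5,325,-.09)
plan(490-57*.986,290-57*.167,325,.168)"
```

```text
step near/far; tray near
t 5.95 pos [469.2 -94.3 324.7] rpy [-3.142e+00  1.000e-03 -1.660e-01] F [-0.68  0.79 -1.45] w 59.4 ff 60.9
turn [-0.      0.0002 -0.0242] shift [-0.0555  0.7625 -0.0013]
t 5.95 pos [469.2 -94.3 324.7] rpy [-3.142e+00  1.000e-03 -1.660e-01] F [-0.68  0.79 -1.45] w 59.4 ff 60.9
turn [-0.      0.0002 -0.1064] shift [-3.877e-01 -1.455e+00 -1.000e-03]
```

```bash
cat >> h.py <<'E'
def weigh(n=8):
    f=[]
    for i in range(n):
        eyes.grab_frame('top');f.append(env.state()['wrist_force'])
    print('weigh',np.mean(f,0).round(2),np.std(f,0).round(2))
E
python3 -c "
from h import *
weigh()"
```

```text
weigh [-0.23 -0.02 -0.99] [0.43 0.23 0.68]
```

About 1 N, so the middle tin is empty and goes to the tray, far slot at (544,299).

```bash
python3 -c "
from h import *
plan(544,299,325,.168)"
```

```text
t 6.35 pos [469.3 -94.3 325. ] rpy [ 3.142 -0.    -0.166] F [-0.37 -0.43 -1.15] w 59.5 ff 60.9
turn [ 0.     -0.     -0.1063] shift [ 3.4700e-02 -1.6009e+00 -1.0000e-04]
```

servo_tool(commands=[[0,0,0,0,-0.04,0,0],[0,0,0,0,-0.12,0,0],[0,0,0,0,-0.22,0,0],[0,0,0,0.01,-0.34,0,0],[0,0,0,0.01,-0.46,0,0],[0,0,0,0.01,-0.58,0,0],[0,0,0,0.01,-0.7,0,0],[0,0,0,0.01,-0.82,0,0]])

```text
time: 7.15
tool_pos: [505.5, 109.4, 325.0]
orientation: [-3.141, -0.0, -0.166]
wrist_force: [0.1, 0.1, -1.2]
grip_width: 59.2
finger_force: 61.0
```

servo_tool(commands=[[0,0,-0.012,0,-0.12,0,0],[0,0,-0.03,0,-0.24,0,0],[0,0,-0.05,0.01,-0.36,0,0],[0,0,-0.07,0.01,-0.48,0,0],[0,0,-0.085,0.015,-0.6,0,0],[0,0,-0.096,0.02,-0.69,0,0],[0,0,-0.103,0.02,-0.75,0,0],[0,0,-0.106,0.025,-0.78,0,0],[0,0,-0.106,0.025,-0.78,0,0],[0,0,-0.106,0.025,-0.78,0,0],[0,0,-0.106,0.025,-0.78,0,0]])

```text
time: 8.25
tool_pos: [543.9, 297.8, 325.0]
orientation: [3.141, 0.0, 0.166]
wrist_force: [-0.3, -0.0, -1.4]
grip_width: 59.3
finger_force: 61.0
```

```bash
python3 -c "
from h import *
plan(544,299,217,.168)
p=eyes.camera_params('wrist');im=eyes.grab_frame('wrist')[:,:,::-1].copy()
wdraw(im,p,[(490,290,.168,240,160,0,28)])
cv2.imwrite('pics/w2.png',im)
"
```

```text
t 8.25 pos [543.9 297.8 325. ] rpy [3.141 0.    0.166] F [-0.28 -0.   -1.39] w 59.3 ff 61.0
turn [ 0.0001  0.0001 -0.0008] shift [ 0.0012 -0.0046  0.4318]
```

View pics/w2.png

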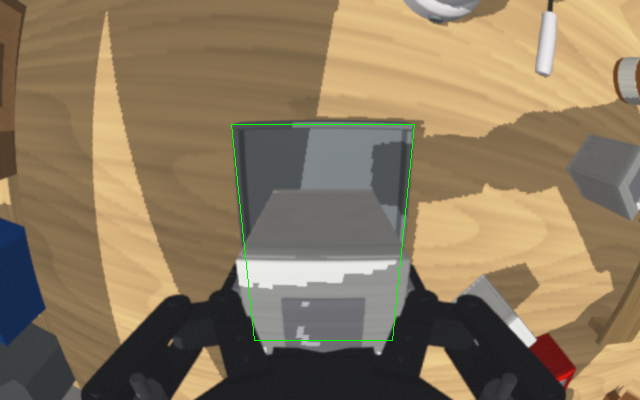

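The tray outline matches in the picture, with the held tin over the middle of its inner width. Lowering.

servo_tool(commands=[[0,0,0,0.001,-0.004,0.04,0],[0,0,0,0.001,-0.004,0.12,0],[0,0,0,0.001,-0.004,0.2,0],[0,0,0,0.001,-0.004,0.28,0],[0,0,0,0.001,-0.004,0.34,0],[0,0,0,0.001,-0.004,0.38,0],[0,0,0,0.001,-0.004,0.4,0],[0,0,0,0.001,-0.004,0.412,0],[0,0,0,0.001,-0.004,0.42,0],[0,0,0,0.001,-0.004,0.425,0],[0,0,0,0.001,-0.004,0.429,0],[0,0,0,0.001,-0.004,0.432,0],[0,0,0,0.001,-0.004,0.432,0],[0,0,0,0.001,-0.004,0.432,0]])

```text
time: 9.7
tool_pos: [544.1, 299.8, 217.1]
orientation: [-3.142, -0.0, 0.167]
wrist_force: [-0.2, -0.0, -0.7]
grip_width: 59.4
finger_force: 61.0
```

servo_tool(commands=[[0,0,0,0,0,0.002,0],[0,0,0,0,0,0.002,0]])

```text
time: 9.9
tool_pos: [544.1, 299.8, 217.0]
orientation: [-3.142, -0.0, 0.167]
wrist_force: [-2.5, 0.1, 8.6]
grip_width: 59.3
finger_force: 61.8
```

servo_tool(commands=[[0,0,0,0,0,0.002,0],[0,0,0,0,0,0.002,0]])

```text
time: 10.1
tool_pos: [544.1, 299.8, 217.0]
orientation: [-3.141, -0.0, 0.167]
wrist_force: [-5.4, -2.7, 16.8]
grip_width: 59.7
finger_force: 62.7
```

servo_tool(commands=[[0,0,0,0,0,-0.002,0],[0,0,0,0,0,-0.003,100],[0,0,0,0,0,-0.003,100],[0,0,0,0,0,-0.003,100],[0,0,0,0,0,-0.003,100],[0,0,0,0,0,-0.003,100],[0,0,0,0,0,-0.003,100],[0,0,0,0,0,-0.003,100],[0,0,0,0,0,-0.06,100],[0,0,0,0,0,-0.16,100],[0,0,0,0,0,-0.3,100],[0,0,0,0,0,-0.42,100],[0,0,0,0,0,-0.42,100]])

```text
time: 11.4
tool_pos: [545.3, 300.4, 326.2]
orientation: [-3.14, -0.007, 0.167]
wrist_force: [1.2, 0.7, -0.5]
grip_width: 85.2
finger_force: 0.0
```

```bash
python3 -c "
from h import *
plan(429,81,325,-.595)"
```

```text
t 11.4 pos [545.3 300.4 326.2] rpy [-3.14  -0.007  0.167] F [ 1.22  0.72 -0.48] w 85.2 ff 0.0
turn [-0.0014 -0.0018  0.2425] shift [-0.6045  0.7881 -0.001 ]
```

servo_tool(commands=[[0,0,0.2425,-0.6,0.787,0,100],[0,0,0.2425,-0.6,0.787,0,100],[0,0,0.2425,-0.6,0.787,0,100],[0,0,0.2425,-0.6,0.787,0,100],[0,0,0.2425,-0.6,0.787,0,100],[0,0,0.2425,-0.6,0.787,0,100],[0,0,0.2425,-0.6,0.787,0,100],[0,0,0.2425,-0.6,0.787,0,100],[0,0,0.2425,-0.6,0.787,0,100]])

```text
time: 12.3
tool_pos: [429.5, 81.6, 321.0]
orientation: [-3.141, -0.0, -0.593]
wrist_force: [1.1, -0.5, -0.1]
grip_width: 84.9
finger_force: 0.0
```

```bash
python3 -c "
from h import *
plan(429,81,210,-.595)
p=eyes.camera_params('wrist');im=eyes.grab_frame('wrist')[:,:,::-1].copy()
wdraw(im,p,[(429,81,-.595,60,60,0,90),(632,-28.5,-.52,60,60,0,90),(544,299,.168,60,60,6,96)])
cv2.imwrite('pics/w3.png',im)
"
```

```text
t 12.3 pos [429.5  81.6 321. ] rpy [-3.141 -0.    -0.593] F [ 1.11 -0.53 -0.14] w 84.9 ff 0.0
turn [-0.0001 -0.0001  0.0007] shift [-4.000e-04  3.400e-03  4.442e-01]
```

View pics/w3.png

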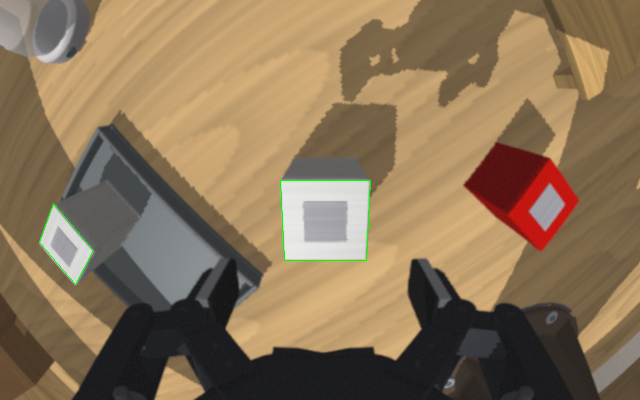

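The placed tin stands upright in the tray at (66,245). The next white tin's outline matches at (325,220). Descending.

servo_tool(commands=[[0,0,0,0,0.003,0.12,100],[0,0,0,0,0.003,0.24,100],[0,0,0,0,0.003,0.34,100],[0,0,0,0,0.003,0.4,100],[0,0,0,0,0.003,0.44,100],[0,0,0,0,0.003,0.44,100],[0,0,0,0,0.003,0.44,0],[0,0,0,0,0.003,0.44,0],[0,0,0,0,0.003,0.44,0],[0,0,0,0,0.003,0.44,0],[0,0,0,0,0.003,0.44,0],[0,0,0,0,0.003,0.44,0],[0,0,0,0,0.003,0.44,0],[0,0,0,0,0.003,0.44,0]])

```text
time: 13.75
tool_pos: [428.8, 80.4, 211.9]
orientation: [-3.14, -0.001, -0.595]
wrist_force: [-0.3, 3.6, 9.2]
grip_width: 59.1
finger_force: 65.1
```

servo_tool(commands=[[0,0,0,0,0,-0.03,0],[0,0,0,0,0,-0.08,0],[0,0,0,0,0,-0.15,0],[0,0,0,0,0,-0.23,0],[0,0,0,0,0,-0.31,0],[0,0,0,0,0,-0.39,0],[0,0,0,0,0,-0.44,0],[0,0,0,0,0,-0.46,0],[0,0,0,0,0,-0.46,0],[0,0,0,0,0,-0.46,0],[0,0,0,0,0,-0.46,0]])

```text
time: 14.85
tool_pos: [428.2, 80.2, 325.4]
orientation: [3.141, 0.001, -0.595]
wrist_force: [-0.9, -0.0, -3.6]
grip_width: 59.3
finger_force: 66.0
```

```bash
python3 -c "
from h import *
weigh()
plan(436,281,325,.168)
plan(481-55,-285+5,325,-.09)
"
```

```text
weigh [-0.09 -0.07 -3.95] [0.43 0.38 0.48]
t 15.25 pos [428.4  80.2 325.8] rpy [ 3.141  0.    -0.595] F [-0.23 -0.29 -3.3 ] w 59.3 ff 66.0
turn [ 0.000e+00  1.000e-04 -2.429e-01] shift [-0.4252 -0.6821  0.0031]
t 15.25 pos [428.4  80.2 325.8] rpy [ 3.141  0.    -0.595] F [-0.23 -0.29 -3.3 ] w 59.3 ff 66.0
turn [ 1.000e-04  1.000e-04 -1.608e-01] shift [0.7995 1.1987 0.0033]
```

About 4 N, so this one is full and goes to the step, far slot at (536,-290).

servo_tool(commands=[[0,0,-0.005,0.03,0.025,0,0],[0,0,-0.02,0.08,0.067,0,0],[0,0,-0.04,0.16,0.133,0,0],[0,0,-0.06,0.24,0.2,0,0],[0,0,-0.08,0.32,0.267,0,0],[0,0,-0.1,0.4,0.333,0,0],[0,0,-0.12,0.48,0.4,0,0],[0,0,-0.14,0.56,0.467,0,0],[0,0,-0.152,0.64,0.533,0,0],[0,0,-0.158,0.72,0.6,0,0],[0,0,-0.16,0.79,0.66,0,0],[0,0,-0.16,0.84,0.7,0,0],[0,0,-0.16,0.86,0.715,0,0],[0,0,-0.16,0.86,0.715,0,0]])

```text
time: 16.65
tool_pos: [506.4, -188.5, 325.8]
orientation: [-3.141, 0.0, -0.093]
wrist_force: [0.0, 1.2, -4.6]
grip_width: 59.7
finger_force: 66.6
```

Run:
```python
from h import *
p=eyes.camera_params('wrist');im=eyes.grab_frame('wrist')[:,:,::-1].copy()
wdraw(im,p,[(481,-285,-.09,240,150,0,50)])
cv2.imwrite('pics/w4.png',im)
plan(536,-290,325,-.09)
```

```text
t 16.7 pos [ 506.1 -187.9  325.8] rpy [-3.141e+00  1.000e-03 -9.300e-02] F [-0.24 -0.71 -5.  ] w 59.0 ff 66.6
turn [-0.0001  0.0002 -0.0009] shift [0.1569 0.3955 0.0027]
```

View pics/w4.png

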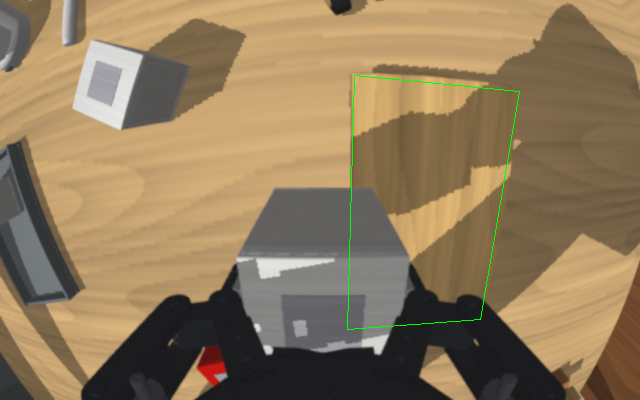

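The step outline matches the birch board, with its far edge around row 75–90. Moving to the far slot.

servo_tool(commands=[[0,0,-0.001,0.02,0.05,0,0],[0,0,-0.001,0.05,0.13,0,0],[0,0,-0.001,0.085,0.22,0,0],[0,0,-0.001,0.12,0.3,0,0],[0,0,-0.001,0.143,0.36,0,0],[0,0,-0.001,0.153,0.385,0,0],[0,0,-0.001,0.157,0.395,0,0],[0,0,-0.001,0.157,0.395,0.02,0],[0,0,-0.001,0.157,0.395,0.07,0],[0,0,-0.001,0.157,0.395,0.13,0],[0,0,-0.001,0.157,0.395,0.18,0],[0,0,-0.001,0.157,0.395,0.21,0],[0,0,-0.001,0.157,0.395,0.23,0],[0,0,-0.001,0.157,0.395,0.24,0],[0,0,-0.001,0.157,0.395,0.245,0],[0,0,-0.001,0.157,0.395,0.248,0],[0,0,-0.001,0.157,0.395,0.248,0]])

```text
time: 18.4
tool_pos: [536.4, -290.4, 264.3]
orientation: [3.141, -0.0, -0.089]
wrist_force: [0.0, 0.1, -4.4]
grip_width: 59.1
finger_force: 67.0
```

servo_tool(commands=[[0,0,0,0,0,0.004,0],[0,0,0,0,0,0.007,0],[0,0,0,0,0,0.009,0],[0,0,0,0,0,0.009,0]])

```text
time: 18.8
tool_pos: [536.3, -290.3, 261.9]
orientation: [3.142, -0.0, -0.089]
wrist_force: [-1.5, 0.2, 1.0]
grip_width: 59.3
finger_force: 67.4
```

Contact has begun. One small step more, then release.

servo_tool(commands=[[0,0,0,0,0,0.0015,0],[0,0,0,0,0,0.0015,0],[0,0,0,0,0,0.0005,100],[0,0,0,0,0,0,100],[0,0,0,0,0,0,100],[0,0,0,0,0,0,100],[0,0,0,0,0,0,100],[0,0,0,0,0,0,100],[0,0,0,0,0,-0.04,100],[0,0,0,0,0,-0.12,100],[0,0,0,0,0,-0.24,100],[0,0,0,0,0,-0.32,100],[0,0,0,0,0,-0.36,100],[0,0,0,0,0,-0.36,100]])

```text
time: 20.2
tool_pos: [536.6, -290.4, 353.3]
orientation: [3.14, -0.002, -0.089]
wrist_force: [-0.2, 0.1, -0.6]
grip_width: 85.3
finger_force: 0.0
```

```bash
python3 -c "
from h import *
plan(632,-28.5,325,-.515)"
```

```text
t 20.2 pos [ 536.6 -290.4  353.3] rpy [ 3.14e+00 -2.00e-03 -8.90e-02] F [-0.21  0.1  -0.57] w 85.3 ff 0.0
turn [ 0.0002 -0.0008  0.1356] shift [ 0.2865 -1.0777  0.1126]
```

servo_tool(commands=[[0,0,0.1356,0.28,-0.98,0.11,100],[0,0,0.1356,0.28,-0.98,0.11,100],[0,0,0.1356,0.28,-0.98,0.11,100],[0,0,0.1356,0.28,-0.98,0.11,100],[0,0,0.1356,0.28,-0.98,0.11,100],[0,0,0.1356,0.28,-0.98,0.11,100],[0,0,0.1356,0.28,-0.98,0.11,100],[0,0,0.1356,0.28,-0.98,0.11,100]])

```text
time: 21.0
tool_pos: [627.5, -52.2, 323.1]
orientation: [3.141, 0.002, -0.514]
wrist_force: [-1.0, -0.4, 0.1]
grip_width: 85.5
finger_force: 0.0
```

```bash
python3 -c "
from h import *
p=eyes.camera_params('wrist');im=eyes.grab_frame('wrist')[:,:,::-1].copy()
wdraw(im,p,[(632,-28.5,-.515,60,60,0,90),(536,-290,-.09,60,60,50,140)])
cv2.imwrite('pics/w5.png',im)
plan(632,-28.5,325,-.515)"
```

```text
t 21.05 pos [627.4 -53.  323.4] rpy [ 3.141e+00  1.000e-03 -5.150e-01] F [-0.77 -0.66 -0.03] w 85.4 ff 0.0
turn [ 0.0002  0.0004 -0.    ] shift [-0.0322 -0.0941 -0.0064]
```

View pics/w5.png

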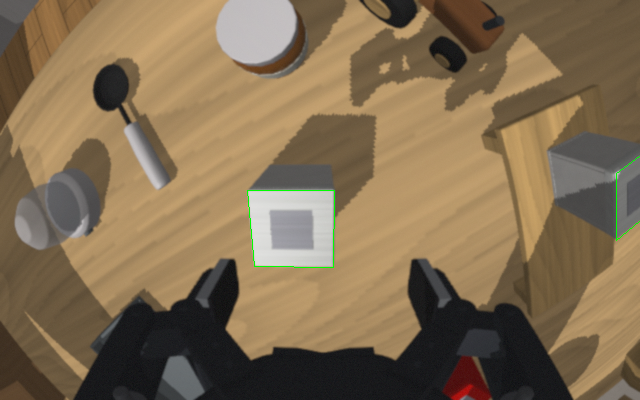

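The outline matches the third tin at (291,228). The full tin stands on the step at (600,180), and the jar and spoon are clear. Centre, descend and grip.

servo_tool(commands=[[0,0,0,-0.032,-0.094,0,100],[0,0,0,-0.032,-0.094,0,100],[0,0,0,-0.032,-0.094,0.1,100],[0,0,0,-0.032,-0.094,0.22,100],[0,0,0,-0.032,-0.094,0.34,100],[0,0,0,-0.032,-0.094,0.41,100],[0,0,0,-0.032,-0.094,0.45,100],[0,0,0,-0.032,-0.094,0.45,100],[0,0,0,-0.032,-0.094,0.45,0],[0,0,0,-0.032,-0.094,0.45,0],[0,0,0,-0.032,-0.094,0.45,0],[0,0,0,-0.032,-0.094,0.45,0],[0,0,0,-0.032,-0.094,0.45,0],[0,0,0,-0.032,-0.094,0.45,0],[0,0,0,-0.032,-0.094,0.45,0],[0,0,0,-0.032,-0.094,0.45,0]])

```text
time: 22.65
tool_pos: [632.9, -28.4, 213.1]
orientation: [-3.141, -0.002, -0.515]
wrist_force: [-1.3, -3.5, 7.9]
grip_width: 59.5
finger_force: 65.9
```

servo_tool(commands=[[0,0,0,0,0,-0.03,0],[0,0,0,0,0,-0.08,0],[0,0,0,0,0,-0.15,0],[0,0,0,0,0,-0.23,0],[0,0,0,0,0,-0.31,0],[0,0,0,0,0,-0.39,0],[0,0,0,0,0,-0.44,0],[0,0,0,0,0,-0.46,0],[0,0,0,0,0,-0.46,0],[0,0,0,0,0,-0.46,0],[0,0,0,0,0,-0.46,0]])

```text
time: 23.75
tool_pos: [632.2, -28.1, 325.7]
orientation: [3.141, 0.001, -0.515]
wrist_force: [0.3, -0.2, -4.2]
grip_width: 59.5
finger_force: 65.5
```

```bash
python3 -c "
from h import *
weigh()
plan(436,281,325,.168)
plan(481-55,-285+5,325,-.09)
"
```

```text
weigh [-0.02  0.26 -3.5 ] [0.48 0.35 0.45]
t 24.15 pos [632.5 -28.1 326.6] rpy [ 3.142  0.    -0.515] F [-0.12  0.26 -3.26] w 59.3 ff 65.4
turn [ 0.      0.     -0.2174] shift [-1.2929 -0.6887  0.0064]
t 24.15 pos [632.5 -28.1 326.6] rpy [ 3.142  0.    -0.515] F [-0.12  0.26 -3.26] w 59.3 ff 65.4
turn [ 0.      0.     -0.1353] shift [-0.2223  1.2839  0.0064]
```

About 3.5 N, also full, so it takes the near slot on the step at (426,-280). I go via (426,-150) to stay clear of the standing tin.

servo_tool(commands=[[0,0,-0.006,-0.02,0.033,0,0],[0,0,-0.02,-0.06,0.1,0,0],[0,0,-0.035,-0.107,0.186,0,0],[0,0,-0.05,-0.155,0.27,0,0],[0,0,-0.066,-0.205,0.356,0,0],[0,0,-0.08,-0.254,0.442,0,0],[0,0,-0.095,-0.303,0.527,0,0],[0,0,-0.11,-0.352,0.612,0,0],[0,0,-0.122,-0.4,0.697,0,0],[0,0,-0.13,-0.44,0.766,0,0],[0,0,-0.134,-0.465,0.81,0,0],[0,0,-0.135,-0.478,0.831,0,0],[0,0,-0.135,-0.478,0.831,0,0]])

```text
time: 25.45
tool_pos: [425.4, -150.2, 326.9]
orientation: [3.142, -0.0, -0.092]
wrist_force: [-0.9, 0.7, -3.4]
grip_width: 59.2
finger_force: 65.7
```

```bash
python3 -c "
from h import *
plan(426,-280,325,-.09)
"
```

```text
t 25.45 pos [ 425.4 -150.2  326.9] rpy [ 3.142 -0.    -0.092] F [-0.87  0.73 -3.39] w 59.2 ff 65.7
turn [ 0.     -0.     -0.0006] shift [0.0498 0.5166 0.0075]
```

servo_tool(commands=[[0,0,0,0.005,0.04,0,0],[0,0,0,0.012,0.12,0,0],[0,0,0,0.02,0.21,0,0],[0,0,0,0.03,0.3,0,0],[0,0,0,0.038,0.39,0,0],[0,0,0,0.045,0.46,0,0],[0,0,0,0.049,0.5,0,0],[0,0,0,0.05,0.516,0,0],[0,0,0,0.05,0.516,0,0],[0,0,0,0.05,0.516,0.02,0],[0,0,0,0.05,0.516,0.07,0],[0,0,0,0.05,0.516,0.13,0],[0,0,0,0.05,0.516,0.18,0],[0,0,0,0.05,0.516,0.21,0],[0,0,0,0.05,0.516,0.23,0],[0,0,0,0.05,0.516,0.24,0],[0,0,0,0.05,0.516,0.245,0],[0,0,0,0.05,0.516,0.245,0]])

```text
time: 27.25
tool_pos: [426.9, -279.7, 265.6]
orientation: [3.141, -0.0, -0.091]
wrist_force: [0.2, 0.0, -4.2]
grip_width: 59.2
finger_force: 66.5
```

servo_tool(commands=[[0,0,0,0,0,0.003,0],[0,0,0,0,0,0.006,0],[0,0,0,0,0,0.006,0]])

```text
time: 27.55
tool_pos: [426.9, -279.6, 264.1]
orientation: [3.141, -0.0, -0.091]
wrist_force: [0.1, -0.1, -4.4]
grip_width: 59.7
finger_force: 66.5
```

servo_tool(commands=[[0,0,0,0,0,0.003,0],[0,0,0,0,0,0.005,0],[0,0,0,0,0,0.005,0]])

```text
time: 27.85
tool_pos: [426.9, -279.6, 263.1]
orientation: [3.141, -0.0, -0.091]
wrist_force: [-2.0, 0.7, 6.4]
grip_width: 59.3
finger_force: 67.6
```

servo_tool(commands=[[0,0,0,0,0,0.002,0],[0,0,0,0,0,0.002,0]])

```text
time: 28.05
tool_pos: [426.8, -279.6, 263.0]
orientation: [3.141, -0.0, -0.091]
wrist_force: [-4.4, 2.3, 17.0]
grip_width: 59.4
finger_force: 68.9
```

Seated. Release, rise and check.

servo_tool(commands=[[0,0,0,0,0,-0.002,0],[0,0,0,0,0,-0.002,100],[0,0,0,0,0,-0.002,100],[0,0,0,0,0,-0.002,100],[0,0,0,0,0,-0.002,100],[0,0,0,0,0,-0.002,100],[0,0,0,0,0,-0.002,100],[0,0,0,0,0,-0.002,100],[0,0,0,0,0,-0.04,100],[0,0,0,0,0,-0.12,100],[0,0,0,0,0,-0.24,100],[0,0,0,0,0,-0.36,100],[0,0,0,0,0,-0.5,100],[0,0,0,0,0,-0.5,100]])

```text
time: 29.45
tool_pos: [427.7, -280.2, 391.9]
orientation: [3.138, -0.006, -0.091]
wrist_force: [-0.9, -0.3, -0.4]
grip_width: 85.3
finger_force: 0.0
```

servo_tool(commands=[[0,0,0,0,-0.3,0,100],[0,0,0,0,-0.6,0,100],[0,0,0,0,-0.8,0,100],[0,0,0,0,-0.8,0,100],[0,0,0,0,-0.8,0,100],[0,0,0,0,-0.8,0,100],[0,0,0,0,-0.8,0,100]])

```text
time: 30.15
tool_pos: [445.0, -81.0, 387.3]
orientation: [3.141, -0.0, -0.091]
wrist_force: [0.1, 0.4, 0.3]
grip_width: 85.4
finger_force: 0.0
```

```bash
python3 -c "
from h import *
a=eyes.grab_frame('top');b=eyes.grab_frame('scene')
cv2.imwrite('pics/end.png',cv2.resize(np.vstack([a[60:340,120:540],b[120:400,90:510]]),(800//2*1+50,600))[:,:,::-1])
s=env.state();print(s['time'],s['tool_pos'])"
```

```text
30.25 [444.98182398 -81.55887137 387.17985253]
```

View pics/end.png

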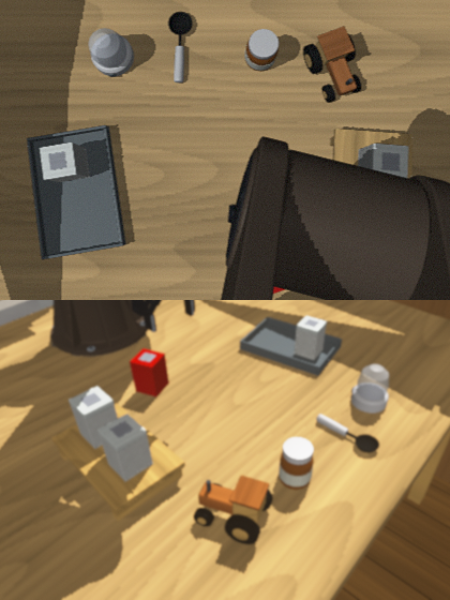

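The two full tins stand upright on the step at (92,415) and (125,445) in the composite picture. The empty tin is in the tray at (58,160), and the other things have not moved.

```bash
python3 -c "
from workcell import job
print(job.sign_off())"
```

```text
the job is handed in; nothing more can be done
None
```

Job handed in at about 30 s: the two full tins (about 4.0 N and 3.5 N) stand upright side by side on the birch step, the empty one (about 1 N) stands in the wash-up tray, and nothing else was moved.

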